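Seat a bearing cap on the depth gauge and hold it down for the reading

TASK

Take the bearing cap - the flanged aluminium part with the tall solid hub - from the rubber mat, set it mouth-down on the raised pedestal of the bench depth gauge and slide it, as needed, until its bore drops over the locating pin hidden beneath it. Then press it down without ramming it, against the gauge's spring plunger, until the flange sits flush on the rest ring all round, and finish while still holding it pressed home with the fingers: do not let go. Leave the other loose things where they are.

Things in the scene. Friction and masses are not known exactly. Their poses are not given: they have to be found in the camera images.
- cap: aluminium bearing cap, 0.22 to 0.34 kg, mouth down in one of three spots on the 3 mm rubber mat. Flange 86 mm across, 10 mm thick, with bolt holes; above it a plain round hub 48 mm across up to the closed top at 46 mm: grip the hub from above. A sharp-edged blind bore, 22 mm across and 23 mm deep, opens in the underside. Origin: centre of the underside (the bore's mouth), z up through the hub
- gauge: bench depth gauge, fixed: grey cast base 180 x 110 x 18 mm, round pedestal 60 mm across carrying a steel rest ring (64 mm outside, 44 mm inside, flat top 90 mm above the table) with a locating pin in its middle. A dial head 56 mm across, below 80 mm high, sits on the base 70 to 120 mm from the pedestal's axis towards -x of the gauge. Origin: underside of the base on the pedestal's axis, z up
- rest (a point): centre of the rest ring's flat top, on the pin's axis, 90 mm above the table, z up. The cap is home when its origin is here
- plunger (a joint): travel in m of the spring plunger, a rod 8 mm across standing 7 mm out of the pin's end: 0 free, grows as it is pushed down, stop at 0.0075. The bore's bottom meets it with the cap still 6 mm above the ring; about 0.006 when home. It pushes up with 5.6 N at 0 and 8 N at 0.006, more than the cap weighs: a cap let go rises off the ring
- retainer: bystander: aluminium bearing retainer on the mat, flange 86 mm in diameter and 10 mm thick, low 60 mm collar up to 22 mm, 36 mm hole right through; origin centre of the underside
- ring_gauge: bystander: steel ring gauge on the mat, 76 mm outside, 40 mm hole, 26 mm high; origin centre of the underside
- plug: bystander: stepped steel plug gauge standing beside the gauge's base, 40 mm diameter to 28 mm, 27 mm diameter to 72 mm high; origin centre of the underside
- screwdriver: bystander: screwdriver 170 mm long lying on the far side of the gauge; origin at its middle, length along x
- v_block: bystander: steel V-block 60 x 50 x 42 mm standing on the table to the left of the gauge; origin centre of the underside
- pin_end (a point): centre of the flat end of the locating pin: steel, 20 mm across, upright, its end 22 mm above the rest ring's top and 112 mm above the table, with a 2.5 mm bevel round the end. The spring plunger comes out of its middle
Not all that is in view belongs to the job. Leave any brown or turquoise look-alike of the cap alone.

How it is judged (in metres and radians):
At the end, for the whole second after the job is handed in: The cap is mouth-down over the pin (centre within 3 mm of the rest ring's axis), its flange flush on the ring (within 1.5 mm, tilt under 2 degrees), the plunger pushed in over 4 mm, still, and the fingers press on the cap with more than 1 N to the end. Nothing rammed or shifted (horizontal distance between cap and rest below 0.003 m and z of cap in the frame of rest between -0.003 and 0.0015 m and angle between cap's own z axis and vertical below 0.035 rad and value of joint plunger above 0.004 m and contact force between the fingers and cap above 1 N and linear speed of cap below 0.01 m/s); the arm keeps its last pose, push and grip.
It fails at once if the cap is rammed against the gauge (more than 60 N) (contact force between cap and gauge above 60 N).
It fails at once if another loose thing is shifted by more than 25 mm (distance of any of retainer, ring_gauge, plug, screwdriver, v_block from where it was at the start of the episode above 0.025 m).
It also fails if it takes over 48 s, if anything falls off the work surface, if the arm or the gripper's body presses on something with over 40 N, if the wrist force passes 120 N, or if a joint passes its speed limit or range.

ROBOT

A 6-joint arm with a two-finger parallel gripper is mounted at the origin on the work surface. World frame = base frame: x ahead of the robot, y to its left, z up, the work surface at z = 0. Lengths are in m, angles in degrees, forces in N, time in s.
With the tool pointing down it reaches from about 0.35 to 0.875 m from the base axis. Payload 4.2 kg.
Tool frame: the origin (TCP) lies on the centre line of the jaws, within the pads' length; the fingertips stand 19 mm ahead of it and the grasp point (between the pads) is the TCP; z points along the fingers, y is the line along which they close (so a half turn about z gives the same grasp; the last joint's range is limited). The gripper opens to 87 mm and grips with 3 to 60 N. Pads are 19 mm wide; open, the fingers measure 117 mm over their backs; the gripper's body (75 mm by 190 mm) begins 51 mm behind the grasp point.
Start: joints at [81.738, 22.042, 0.453, 0, -68.411, -14.817], TCP at [0.245, 0.575, 0.242] pointing down, gripper open.
Joint ranges: [-179.83, 179.83], [-69.29, 118.12], [-61.27, 80.66], [-181.25, 117.63], [-171.15, -9.14], [-177.46, 177.46]. Speed limits (degrees/s): [159.86, 159.86, 180, 180, 180, 180].

INTERFACE

Orientations are given as a 3x3 rotation matrix whose columns are the frame's x, y, z axes.
In Python, from station import sense, capture, finish_job, search_frame, masks_of gives the robot as it stands.
- The arm moves only by the tool drive_tool, never from a script. Its argument "rows" is a list of rows, each a list of 7 numbers: the opening in per cent of the stroke, from 0 (shut) to 100 (fully open), then the shift along the world's x, y, z in mm, then the turn, a rotation vector about the world's x, y, z in rad. In form: [[fingers, dx, dy, dz, wx, wy, wz], ...]. A call has 1 to 5 rows; each row shifts and turns the commanded pose from where the row before left it; what a row does not reach is not made up. A row lasts 1/12 s, in which the tool goes at most 41.7 mm and 7.16 degrees, less where a joint would pass 70% of its speed; a pose out of reach is approached as far as the arm can. A call is refused whole if a number of a shift passes 41.7 or a number of a turn 0.125, either way. A call with a gripper value outside its range is refused whole. The fingers move at their own pace and stop on an object; the grip force is fixed at half the most. Time passes only in rows, so rows that do not move let the fingers close. It gives the time, the measured TCP pose, the force, the opening and the grip force at its end, in the units of the state.
- sense(): the state, without advancing time (a new reading comes with each control period).
- capture(name): name is "scene" or "top" or "wrist"; returns a dict with "frame" (420x560x3 uint8, red, green, blue), "z_map" (420x560 float32, m along the optical axis (not along the pixel's ray), 0 where there is no reading), "fx", "fy", "cx", "cy" (pixels), "R" (3x3) and "t" (3): a world point X has camera coordinates R X + t; the wrist camera has in their place "T_tool_cam" (4x4, takes a point from camera to tool coordinates, whose origin is the TCP and whose axes are the flange's). Camera axes: x right, y down, z forward; pixel columns grow to the right and rows downward; lengths in m; the calibration is good to about 2 mm. A picture is of the moment at which its call begins: read the wrist's pose just before it.
- finish_job(): hands the job in; it is judged then, once.
Trained networks look in a picture, given as the dict that the camera call returned (one of the last four; its "shot" number tells which), for a name from the list of things; names that differ only in an ending like _2 or _b are one class to them, and where a whole thing is asked for, a point or a joint stands for the part that bears it (a point fixed in the world has none). Each returns a list of dicts, best first, with "p" (0 to 1); they miss things now and then, are a little off and sometimes report something else, mostly with a low value. They report only what shows in the picture. A call takes as long as a camera call. They do not tell look-alikes from the thing itself.
- search_frame(label, picture): "xy" ([column, row] in pixels, amid what is visible of it).
- masks_of(label, picture): "region" (420x560 bool, what is visible of it) and "xy" ([column, row] in pixels, amid what is visible of it).
The state is a dict: "time_s": time; "joints": joint angles; "joint_velocities": joint speeds; "effort": joint torques, N m; "tcp_pos": TCP position; "ee_rot": TCP orientation; "wrist_force": force on the tool from outside, world axes, zero at the start; "moment": the same for the moment, N m; "gripper_width": opening from 0.0 (shut) to 1.0 (fully open); "gripper_force": force on a finger pad.
Only numpy, scipy, OpenCV 4.12 (cv2) and the standard library are available. Lean on these libraries where they do the work, as an engineer would, in place of code of your own. Each camera call takes 0.05 s, during which the arm holds its last target. There are 200 camera calls.

## Working session

There is one attempt and no reset: what is moved stays moved. The work goes in short steps, Python scripts to look and compute and a tool call to move; the robot and the scene stay as the last step left them, time stands still between calls to the robot, and variables do not carry over. Pictures are saved under pics/ and viewed, at most 10 in all, crops included, and the job is handed in when it is done.

Besides the shell and the picture viewer there is one more tool, called after "Request:" in YAML: its name, and indented under it one key for each argument. drive_tool: Moves the arm, as the interface text tells. Its arguments: {"type":"object","properties":{"rows":{"type":"array"}},"required":["rows"]}

```bash
mkdir -p pics
cat > h.py <<'E'
import numpy as np, cv2
from station import *
def world(p,s=None):
    z=p["z_map"];v,u=np.mgrid[:z.shape[0],:z.shape[1]]
    P=np.stack([(u-p["cx"])/p["fx"]*z,(v-p["cy"])/p["fy"]*z,z],-1)
    if "T_tool_cam" in p:
        T=np.array(p["T_tool_cam"]);P=P@T[:3,:3].T+T[:3,3]
        return P@np.array(s["ee_rot"]).T+np.array(s["tcp_pos"])
    return (P-np.array(p["t"]))@np.array(p["R"])
E
python3 - <<'E'
from h import *
s=sense();print(s)
ims=[]
for n in("top","scene"):
    p=capture(n);W=world(p);ims.append(p["frame"])
    cv2.imwrite(f"pics/{n}.png",p["frame"][:,:,::-1])
    for l in("cap","gauge","retainer","ring_gauge","plug","v_block","screwdriver"):
        for d in masks_of(l,p)[:3]:
            q=W[d["region"]&(p["z_map"]>0)]
            print(n,l,round(d["p"],2),np.round(d["xy"]),len(q),np.median(q,0).round(3),np.percentile(q,98,axis=0).round(3),np.percentile(q,2,axis=0).round(3))
E
```

```text
{'time_s': 0.0, 'joints': array([ 8.17371676e+01,  2.20886412e+01,  3.79779331e-01, -2.88808856e-02,
       -6.84112548e+01, -1.48161197e+01]), 'joint_velocities': array([ 0.00766754, -0.03118918, -0.04257767,  0.04771344, -0.01858648,
       -0.03478408]), 'effort': array([ 2.36120641e-04, -3.90668750e+01,  1.87408215e+01,  4.21988055e+00,
        1.11978175e-02, -1.78773894e-04]), 'tcp_pos': array([0.24476478, 0.57446408, 0.24048218]), 'ee_rot': array([[ 9.19892682e-01, -3.92169438e-01, -7.65120742e-04],
       [-3.92170175e-01, -9.19890496e-01, -2.00726452e-03],
       [ 8.33604998e-05,  2.14652548e-03, -9.99997693e-01]]), 'wrist_force': array([-0.30340829,  0.18875633, -0.41363525]), 'moment': array([-0.00492718,  0.03252578,  0.0122849 ]), 'gripper_force': 0.0, 'gripper_width': 0.9968060430766414}
top cap 0.79 [442. 221.] 708 [ 0.446 -0.456  0.013] [ 0.487 -0.425  0.049] [ 0.411 -0.5    0.005]
top cap 0.74 [370. 278.] 743 [ 0.281 -0.251  0.013] [ 0.318 -0.218  0.05 ] [ 0.243 -0.296  0.006]
top cap 0.7 [194. 151.] 211 [0.625 0.242 0.04 ] [0.647 0.261 0.074] [0.613 0.228 0.002]
to
[... 1372 characters left out ...]
ainer 0.59 [173. 234.] 467 [ 0.585 -0.247  0.014] [ 0.615 -0.214  0.026] [ 0.546 -0.287  0.005]
scene ring_gauge 0.84 [225. 234.] 549 [ 0.543 -0.106  0.024] [ 0.573 -0.07   0.031] [ 0.502 -0.142  0.   ]
scene plug 0.65 [173. 234.] 498 [ 0.585 -0.248  0.013] [ 0.615 -0.214  0.026] [ 0.546 -0.291  0.002]
scene plug 0.55 [345. 287.] 358 [0.644 0.252 0.033] [0.653 0.268 0.073] [0.624 0.233 0.   ]
scene v_block 0.95 [432. 238.] 536 [0.393 0.449 0.024] [0.416 0.479 0.044] [ 0.349  0.416 -0.002]
scene screwdriver 0.71 [271. 271.] 251 [0.633 0.061 0.021] [0.68  0.138 0.027] [0.603 0.025 0.012]
scene screwdriver 0.55 [194. 208.] 509 [ 0.462 -0.249  0.014] [ 0.488 -0.219  0.05 ] [ 0.418 -0.295  0.003]
```

View pics/top.png

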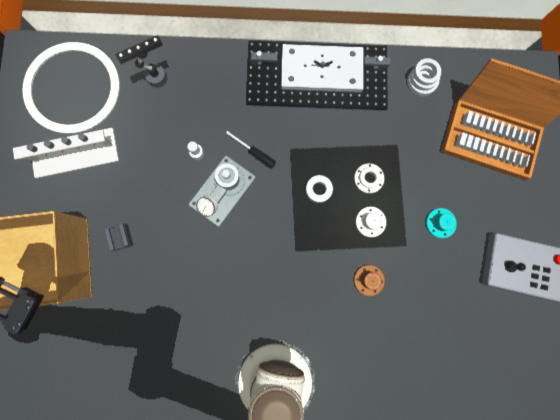

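View pics/scene.png

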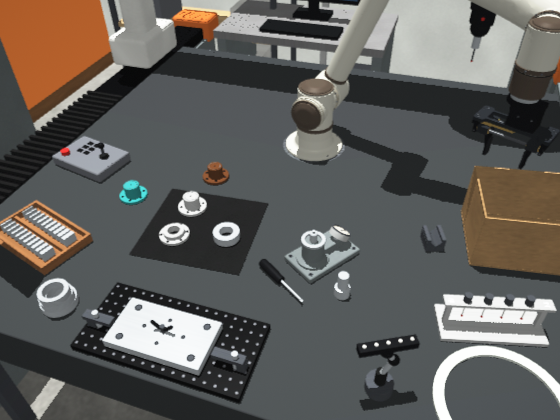

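The top view shows the silver cap at pixel (371,222) on the mat, the retainer at (370,178) and the ring gauge at (319,188). The look-alikes are turquoise at (442,222) and brown at (370,280). The gauge pedestal is at (228,175) with its dial at (206,206). The scene view agrees, with the cap at (191,204). Next I'll measure the hub top, the rest ring and the obstacle heights.

Run:
```python
from h import *
def circ(q):
    (c,r)=cv2.minEnclosingCircle(q[:,:2].astype(np.float32)*1000);return np.round(c,1),round(r,1),len(q),q.mean(0).round(4)
for n in("top","scene"):
    p=capture(n);W=world(p);X,Y,Z=np.moveaxis(W,-1,0);ok=p["z_map"]>0
    near=lambda x,y,r:ok&(np.hypot(X-x,Y-y)<r)
    print(n,"hub",circ(W[near(.45,-.252,.05)&(Z>.044)&(Z<.06)]),"flange",circ(W[near(.45,-.252,.06)&(Z>.008)&(Z<.06)]))
    g=near(.53,.16,.09)
    print("ring",circ(W[g&(Z>.085)&(Z<.096)]), "pin",circ(W[g&(Z>.106)&(Z<.125)]) if (g&(Z>.106)).any() else None)
    d=g&(Z>.05)&(Z<.08);print("dialish",circ(W[d]))
    print("box max z",[Z[near(x,y,.05)].max().round(3) if near(x,y,.05).any() else None for x,y in((.25,.45),(.25,.5),(.3,.5),(.3,.4),(.35,.5))])
```

```text
top hub (array([ 445.3, -261.1]), 23.9, 233, array([ 0.4451, -0.2609,  0.0493])) flange (array([ 445.6, -253.5]), 57.1, 716, array([ 0.4438, -0.2573,  0.0262]))
ring (array([550. , 147.1]), 32.0, 266, array([0.5495, 0.1472, 0.0892])) pin (array([550., 147.]), 9.5, 44, array([0.5495, 0.1472, 0.1121]))
dialish (array([511.2, 173.2]), 67.3, 330, array([0.4792, 0.1908, 0.0638]))
box max z [np.float64(0.339), np.float64(0.339), np.float64(0.334), np.float64(0.007), np.float64(0.173)]
scene hub (array([ 449.2, -257. ]), 25.4, 118, array([ 0.4492, -0.2581,  0.0469])) flange (array([ 448.9, -258.2]), 45.1, 474, array([ 0.4568, -0.2524,  0.0255]))
ring (array([552.4, 150.4]), 33.7, 215, array([0.5564, 0.152 , 0.0886])) pin (array([555.1, 151. ]), 11.2, 41, array([0.5551, 0.1509, 0.1117]))
dialish (array([518.4, 172.6]), 73.0, 382, array([0.5262, 0.1803, 0.0639]))
box max z [np.float64(0.337), np.float64(0.587), np.float64(0.574), np.float64(0.005), np.float64(0.172)]
```

Request:
drive_tool:
  rows:
    - [100, 20, -30, 10, 0, 0, 0]
    - [100, 20, -35, 10, 0, 0, 0]
    - [100, 20, -40, 0, 0, 0, 0]
    - [100, 20, -40, 0, 0, 0, 0]
    - [100, 20, -40, 0, 0, 0, 0]

```text
time_s: 1.32
tcp_pos: [0.3413, 0.3965, 0.2619]
ee_rot: [[0.92, -0.391, 0.0], [-0.391, -0.92, 0.001], [0.0, -0.001, -1.0]]
wrist_force: [1.0, -0.6, 0.3]
gripper_width: 1.001
gripper_force: 0.0
```

Request:
drive_tool:
  rows:
    - [100, 35, -41, 0, 0, 0, 0]
    - [100, 35, -41, 0, 0, 0, 0]
    - [100, 35, -41, 0, 0, 0, 0]
    - [100, 35, -41, 0, 0, 0, 0]
    - [100, 35, -41, 0, 0, 0, 0]

```text
time_s: 1.73
tcp_pos: [0.4771, 0.238, 0.2621]
ee_rot: [[0.92, -0.392, 0.001], [-0.392, -0.92, 0.001], [0.0, -0.001, -1.0]]
wrist_force: [0.7, 0.7, 0.3]
gripper_width: 1.003
gripper_force: 0.0
```

Request:
drive_tool:
  rows:
    - [100, 30, -30, 0, 0, 0, 0]
    - [100, 0, -10, 0, 0, 0, 0]
    - [100, 0, 0, 0, 0, 0, 0]
    - [100, 0, 0, 0, 0, 0, 0]

```text
time_s: 2.07
tcp_pos: [0.5056, 0.1997, 0.2615]
ee_rot: [[0.919, -0.393, -0.0], [-0.393, -0.919, 0.0], [-0.0, -0.0, -1.0]]
wrist_force: [-0.0, 0.2, 0.5]
gripper_width: 0.999
gripper_force: 0.0
```

```bash
cat >> h.py <<'E'
def wristshot():
    s=sense();p=capture("wrist");return s,p,world(p,s)
def fitc(W,m):
    q=W[m];(c,r)=cv2.minEnclosingCircle(q[:,:2].astype(np.float32)*1000);h=np.percentile(q[:,:2],[1,99],axis=0).mean(0)
    return np.round(c,1),round(r,1),(h*1000).round(1),len(q),q[:,2].mean().round(4)
E
python3 - <<'E'
from h import *
s,p,W=wristshot();Z=W[...,2];ok=p["z_map"]>0
cv2.imwrite("pics/w1.png",p["frame"][:,:,::-1]);print(s["tcp_pos"])
g=ok&(np.hypot(W[...,0]-.552,W[...,1]-.149)<.05)
for a,b in((.085,.096),(.108,.116),(.116,.13)):
    m=g&(Z>a)&(Z<b)
    if m.sum()>3: print(a,fitc(W,m))
E
```

```text
[0.50564833 0.1997028  0.2614979 ]
0.085 (array([550.2, 147.2]), 31.9, array([550.3, 147.3]), 1699, np.float64(0.0895))
0.108 (array([550.2, 147.3]), 10.0, array([550.2, 147.3]), 282, np.float64(0.1111))
0.116 (array([550.3, 147.3]), 3.9, array([550.3, 147.3]), 61, np.float64(0.1186))
```

View pics/w1.png

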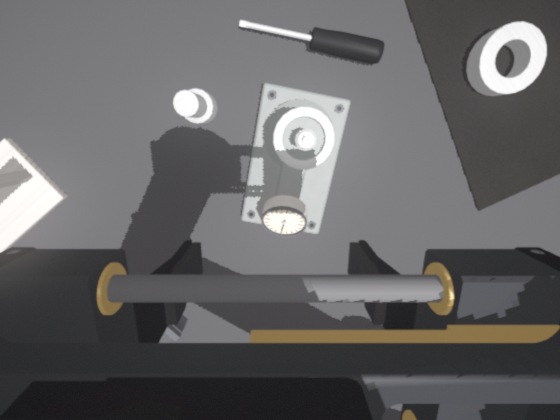

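The wrist view shows the ring at pixel (304,137), with the pin and plunger at its middle. All three circles give the rest axis at (550.2, 147.3) mm with the sizes as stated. On to the cap.

Request:
drive_tool:
  rows:
    - [100, -10, -40, 0, 0, 0, 0]
    - [100, -10, -40, 0, 0, 0, 0]
    - [100, -10, -40, 0, 0, 0, 0]
    - [100, -10, -40, 0, 0, 0, 0]
    - [100, -10, -40, 0, 0, 0, 0]

```text
time_s: 2.53
tcp_pos: [0.4546, 0.0002, 0.262]
ee_rot: [[0.921, -0.388, 0.001], [-0.388, -0.921, 0.0], [0.001, -0.001, -1.0]]
wrist_force: [1.3, -0.4, 0.4]
gripper_width: 1.003
gripper_force: 0.0
```

Request:
drive_tool:
  rows:
    - [100, -10, -40, 0, 0, 0, 0]
    - [100, -10, -40, 0, 0, 0, 0]
    - [100, -10, -40, 0, 0, 0, 0]
    - [100, -10, -40, 0, 0, 0, 0]
    - [100, -10, -40, 0, 0, 0, 0]

```text
time_s: 2.95
tcp_pos: [0.4052, -0.2001, 0.2622]
ee_rot: [[0.921, -0.389, 0.002], [-0.389, -0.921, -0.0], [0.002, -0.001, -1.0]]
wrist_force: [1.0, 0.7, -0.1]
gripper_width: 1.001
gripper_force: 0.0
```

Request:
drive_tool:
  rows:
    - [100, -10, -30, -10, 0, 0, 0]
    - [100, 0, 0, 0, 0, 0, 0]
    - [100, 0, 0, 0, 0, 0, 0]

```text
time_s: 3.2
tcp_pos: [0.3952, -0.2299, 0.2512]
ee_rot: [[0.919, -0.393, -0.001], [-0.393, -0.919, 0.0], [-0.001, -0.0, -1.0]]
wrist_force: [0.3, -0.0, 0.8]
gripper_width: 1.002
gripper_force: 0.0
```

Run:
```python
from h import *
s,p,W=wristshot();Z=W[...,2];ok=p["z_map"]>0
print(s["tcp_pos"])
g=ok&(np.hypot(W[...,0]-.447,W[...,1]+.259)<.06)
for a,b in((.008,.018),(.045,.055)):
    m=g&(Z>a)&(Z<b)
    if m.sum()>3: print(a,fitc(W,m),p["frame"][m].mean(0))
```

```text
[ 0.39517715 -0.2298577   0.25123426]
0.008 (array([ 445.3, -261.9]), 43.0, array([ 445.6, -262. ]), 2362, np.float64(0.0128)) [218.72099915 216.94750212 215.79127858]
0.045 (array([ 445.3, -261.9]), 24.1, array([ 445.6, -262. ]), 1429, np.float64(0.0487)) [227.48005598 225.79426172 224.78726382]
```

Request:
drive_tool:
  rows:
    - [100, 25, -16, 0, 0, 0, 0]
    - [100, 25, -16, -25, 0, 0, 0]
    - [100, 0, 0, -40, 0, 0, 0]
    - [100, 0, 0, -40, 0, 0, 0]
    - [100, 0, 0, -30, 0, 0, 0]

```text
time_s: 3.67
tcp_pos: [0.446, -0.2594, 0.1142]
ee_rot: [[0.921, -0.389, -0.001], [-0.389, -0.921, 0.001], [-0.002, -0.0, -1.0]]
wrist_force: [-0.0, 0.4, -1.4]
gripper_width: 1.0
gripper_force: 0.0
```

Request:
drive_tool:
  rows:
    - [100, 0, 0, -30, 0, 0, 0]
    - [100, 0, 0, -20, 0, 0, 0]
    - [100, 0, 0, -15, 0, 0, 0]
    - [100, 0, 0, -13, 0, 0, 0]
    - [100, 0, 0, 0, 0, 0, 0]

```text
time_s: 4.08
tcp_pos: [0.4453, -0.2593, 0.0364]
ee_rot: [[0.921, -0.389, -0.005], [-0.389, -0.921, 0.001], [-0.005, 0.001, -1.0]]
wrist_force: [0.3, 0.1, 0.5]
gripper_width: 1.002
gripper_force: 0.0
```

Request:
drive_tool:
  rows:
    - [100, 0, -2.5, 0, 0, 0, 0]
    - [60, 0, 0, 0, 0, 0, 0]
    - [0, 0, 0, 0, 0, 0, 0]
    - [0, 0, 0, 0, 0, 0, 0]
    - [0, 0, 0, 0, 0, 0, 0]

```text
time_s: 4.5
tcp_pos: [0.4461, -0.2643, 0.0394]
ee_rot: [[0.92, -0.392, 0.002], [-0.392, -0.92, -0.0], [0.002, -0.0, -1.0]]
wrist_force: [0.7, 0.8, 0.8]
gripper_width: 0.782
gripper_force: 0.0
```

Request:
drive_tool:
  rows:
    - [0, 0, 0, 0, 0, 0, 0]
    - [0, 0, 0, 0, 0, 0, 0]
    - [0, 0, 0, 0, 0, 0, 0]

```text
time_s: 4.75
tcp_pos: [0.4458, -0.2642, 0.0388]
ee_rot: [[0.92, -0.392, 0.001], [-0.392, -0.92, -0.0], [0.001, -0.0, -1.0]]
wrist_force: [0.0, 0.6, 0.6]
gripper_width: 0.555
gripper_force: 4.8
```

Request:
drive_tool:
  rows:
    - [0, 0, 0, 0, 0, 0, 0]
    - [0, 0, 0, 0, 0, 0, 0]
    - [0, 0, 0, 0, 0, 0, 0]

```text
time_s: 5.0
tcp_pos: [0.4458, -0.2642, 0.0388]
ee_rot: [[0.92, -0.392, 0.001], [-0.392, -0.92, -0.0], [0.001, -0.0, -1.0]]
wrist_force: [0.6, 1.1, 2.3]
gripper_width: 0.549
gripper_force: 30.0
```

Request:
drive_tool:
  rows:
    - [0, 0, 0, 5, 0, 0, 0]
    - [0, 0, 0, 20, 0, 0, 0]
    - [0, 0, 0, 30, 0, 0, 0]
    - [0, 0, 0, 30, 0, 0, 0]
    - [0, 0, 0, 30, 0, 0, 0]

```text
time_s: 5.42
tcp_pos: [0.4444, -0.2641, 0.1541]
ee_rot: [[0.92, -0.392, -0.003], [-0.392, -0.92, 0.001], [-0.003, 0.0, -1.0]]
wrist_force: [1.6, -0.2, -2.4]
gripper_width: 0.546
gripper_force: 30.0
```

Request:
drive_tool:
  rows:
    - [0, 0, 0, 30, 0, 0, 0]
    - [0, 0, 0, 10, 0, 0, 0]
    - [0, 0, 0, 0, 0, 0, 0]
    - [0, 0, 0, 0, 0, 0, 0]
    - [0, 0, 0, 0, 0, 0, 0]

```text
time_s: 5.83
tcp_pos: [0.444, -0.2637, 0.1911]
ee_rot: [[0.92, -0.393, -0.005], [-0.393, -0.92, 0.002], [-0.005, 0.0, -1.0]]
wrist_force: [-0.0, -0.2, -2.7]
gripper_width: 0.545
gripper_force: 30.0
```

Run:
```python
from h import *
s,p,W=wristshot();ok=p["z_map"]>0
cv2.imwrite("pics/w2.png",p["frame"][:,:,::-1]);print(s["tcp_pos"],s["wrist_force"],s["moment"],s["gripper_width"],s["gripper_force"])
T=(W-s["tcp_pos"])@s["ee_rot"]
g=ok&(np.hypot(T[...,0],T[...,1])<.06)&(abs(T[...,2])<.05)
h,e=np.histogram(T[g][:,2],bins=40);print([(round(x,4),int(n)) for x,n in zip(e,h) if n>40])
for n in("top","scene"):
    p=capture(n);V=world(p);D=V-s["tcp_pos"]
    cv2.imwrite(f"pics/{n}2.png",cv2.resize(p["frame"][100:300,100:500 ,::-1],(800,400)))
    g=(p["z_map"]>0)&(np.hypot(D[...,0],D[...,1])<.055)&(abs(D[...,2]+.028)<.012)
    if g.sum()>5: print(n,fitc(V,g))
```

```text
[ 0.44400781 -0.26368847  0.19114981] [-0.01163812 -0.23769539 -2.69695003] [0.02009965 0.05962634 0.01709436] 0.5451782511084338 30.00122592668049
[(np.float64(-0.05), 117), (np.float64(-0.0479), 99), (np.float64(-0.0457), 84), (np.float64(-0.0436), 80), (np.float64(-0.0414), 80), (np.float64(-0.0393), 76), (np.float64(-0.0371), 77), (np.float64(-0.035), 75), (np.float64(-0.0328), 100), (np.float64(-0.0307), 493), (np.float64(-0.0221), 114), (np.float64(-0.02), 124), (np.float64(-0.0178), 125), (np.float64(-0.0157), 92), (np.float64(-0.0135), 111), (np.float64(-0.0114), 3087), (np.float64(-0.0093), 968), (np.float64(-0.0071), 232), (np.float64(-0.005), 216), (np.float64(-0.0028), 183), (np.float64(-0.0007), 184), (np.float64(0.0015), 167), (np.float64(0.0036), 172), (np.float64(0.0058), 168), (np.float64(0.0079), 153), (np.float64(0.01), 140), (np.float64(0.0122), 156), (np.float64(0.0143), 134), (np.float64(0.0165), 128), (np.float64(0.0186), 104), (np.float64(0.0208), 75), (np.float64(0.0229), 257), (np.float64(0.0251), 4475), (np.float64(0.0272), 326), (np.float64(0.0293), 59), (np.float64(0.0315), 61), (np.float64(0.0336), 45)]
top (array([ 424.1, -262.4]), 32.7, array([ 416.4, -262. ]), 214, np.float64(0.1655))
scene (array([ 445.9, -259.2]), 45.5, array([ 448.2, -259.7]), 316, np.float64(0.163))
```

View pics/w2.png

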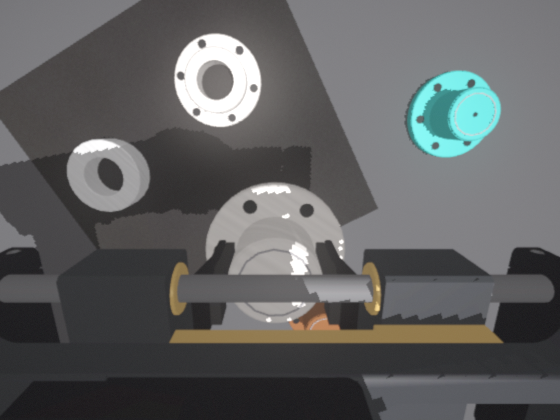

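The wrist view shows the cap held by its hub, with the flange around pixel (275,240). The retainer, ring gauge and turquoise part are undisturbed. Carrying it to just short of the gauge.

Request:
drive_tool:
  rows:
    - [0, 5, 20, 4, 0, 0, 0]
    - [0, 9, 35, 5, 0, 0, 0]
    - [0, 10, 38, 0, 0, 0, 0]
    - [0, 10, 38, 0, 0, 0, 0]
    - [0, 10, 38, 0, 0, 0, 0]

```text
time_s: 6.4
tcp_pos: [0.4893, -0.0938, 0.2016]
ee_rot: [[0.92, -0.393, -0.002], [-0.393, -0.92, -0.0], [-0.002, 0.001, -1.0]]
wrist_force: [0.8, -0.4, -2.8]
gripper_width: 0.546
gripper_force: 30.0
```

Request:
drive_tool:
  rows:
    - [0, 10, 38, 0, 0, 0, 0]
    - [0, 10, 38, 0, 0, 0, 0]
    - [0, 10, 38, 0, 0, 0, 0]
    - [0, 10, 38, 0, 0, 0, 0]
    - [0, 10, 38, 0, 0, 0, 0]

```text
time_s: 6.82
tcp_pos: [0.5393, 0.0966, 0.2014]
ee_rot: [[0.92, -0.392, -0.002], [-0.392, -0.92, -0.001], [-0.001, 0.002, -1.0]]
wrist_force: [0.5, -0.6, -1.3]
gripper_width: 0.546
gripper_force: 30.0
```

Request:
drive_tool:
  rows:
    - [0, 8, 32, 0, 0, 0, 0]
    - [0, 5, 20, 0, 0, 0, 0]
    - [0, 0, 0, 0, 0, 0, 0]
    - [0, 0, 0, 0, 0, 0, 0]
    - [0, 0, 0, 0, 0, 0, 0]

```text
time_s: 7.23
tcp_pos: [0.552, 0.1463, 0.2013]
ee_rot: [[0.92, -0.392, -0.002], [-0.392, -0.92, -0.001], [-0.002, 0.002, -1.0]]
wrist_force: [-0.3, -0.1, -2.4]
gripper_width: 0.55
gripper_force: 30.0
```

```bash
cat > cap.py <<'E'
from h import *
from scipy.optimize import least_squares
s,p,W=wristshot();ok=p["z_map"]>0;np.set_printoptions(precision=4,suppress=True)
print(s["time_s"],s["tcp_pos"],s["ee_rot"][:,2],s["wrist_force"],s["moment"])
T=(W-s["tcp_pos"])@s["ee_rot"];r=np.hypot(T[...,0],T[...,1])
C=[]
for n,z0,R in(("flange",.0258,.043),("hubtop",-.0105,.024)):
    m=ok&(r<R+.008)&(abs(T[...,2]-z0)<.004)
    if n=="hubtop": m&=r<.03
    q=T[m];A=np.c_[q[:,:2],np.ones(len(q))];k=np.linalg.lstsq(A,q[:,2],rcond=None)[0]
    n_w=s["ee_rot"]@np.array([k[0],k[1],-1]);n_w/=np.linalg.norm(n_w)
    # outer edge: farthest points per angular bin
    c=np.zeros(2)
    for _ in range(4):
        d=q[:,:2]-c;a=np.arctan2(d[:,1],d[:,0]);b=((a+np.pi)/(2*np.pi)*72).astype(int)
        e=np.array([q[b==i][np.argmax(np.hypot(*d[b==i].T)),:2] for i in np.unique(b)])
        f=least_squares(lambda x:np.hypot(e[:,0]-x[0],e[:,1]-x[1])-R,c,loss="soft_l1",f_scale=.0005);c=f.x
    cw=s["tcp_pos"]+s["ee_rot"]@np.r_[c,k[2]+k[:2]@c]
    print(n,"tool c",c,"z",k[2],"normal world",n_w,"world",cw,"res",np.median(abs(f.fun)),len(q),len(e))
E
python3 cap.py
```

```text
7.2333 [0.552  0.1463 0.2013] [-0.0024 -0.0013 -1.    ] [-0.3133 -0.0892 -2.4015] [-0.0069 -0.0279 -0.0053]
flange tool c [-0.0012  0.001 ] z 0.025995699832272807 normal world [0.0094 0.0011 1.    ] world [0.5504 0.1458 0.1754] res 9.385463132106225e-05 5128 39
hubtop tool c [-0.0008  0.0008] z -0.009712533342460911 normal world [0.0086 0.0005 1.    ] world [0.5509 0.1459 0.2111] res 0.00024123298839181725 4071 59
```

Request:
drive_tool:
  rows:
    - [0, 0, 1.5, 0, 0, -0.009, 0]
    - [0, 0, 0, -20, 0, 0, 0]
    - [0, 0, 0, -18, 0, 0, 0]
    - [0, 0, 0, 0, 0, 0, 0]
    - [0, 0, 0, 0, 0, 0, 0]

```text
time_s: 7.7
tcp_pos: [0.5521, 0.1471, 0.1641]
ee_rot: [[0.92, -0.393, 0.007], [-0.393, -0.92, -0.001], [0.007, -0.002, -1.0]]
wrist_force: [0.3, 0.0, -1.0]
gripper_width: 0.549
gripper_force: 30.0
```

Request:
drive_tool:
  rows:
    - [0, 0, 0, -8, 0, 0, 0]
    - [0, 0, 0, 0, 0, 0, 0]
    - [0, 0, 0, 0, 0, 0, 0]
    - [0, 0, 0, 0, 0, 0, 0]

```text
time_s: 8.03
tcp_pos: [0.553, 0.1483, 0.1572]
ee_rot: [[0.92, -0.392, 0.01], [-0.392, -0.92, 0.0], [0.009, -0.004, -1.0]]
wrist_force: [0.6, 0.5, -2.6]
gripper_width: 0.543
gripper_force: 30.0
```

```bash
python3 cap.py
```

```text
8.0333 [0.553  0.1483 0.1572] [ 0.0102  0.0005 -0.9999] [ 0.6444  0.5135 -2.5856] [-0.0066  0.0122 -0.0149]
flange tool c [-0.0012  0.001 ] z 0.025983360149138265 normal world [-0.0033 -0.0011  1.    ] world [0.5517 0.1479 0.1312] res 0.0001104001841654989 5123 39
hubtop tool c [-0.0008  0.0009] z -0.009746558972847923 normal world [-0.0035 -0.0032  1.    ] world [0.5517 0.1478 0.1669] res 0.00020787152447720308 4068 59
```

Request:
drive_tool:
  rows:
    - [0, -1.5, -0.6, -2, 0, 0, 0]
    - [0, 0, 0, -3, 0, 0, 0]
    - [0, 0, 0, -2, 0, 0, 0]
    - [0, 0, 0, 0, 0, 0, 0]
    - [0, 0, 0, 0, 0, 0, 0]

```text
time_s: 8.5
tcp_pos: [0.551, 0.1476, 0.1493]
ee_rot: [[0.92, -0.392, 0.009], [-0.392, -0.92, -0.0], [0.008, -0.003, -1.0]]
wrist_force: [0.0, 0.5, -2.3]
gripper_width: 0.542
gripper_force: 30.0
```

Request:
drive_tool:
  rows:
    - [0, 0, 0, -1, 0, 0, 0]
    - [0, 0, 0, -1, 0, 0, 0]
    - [0, 0, 0, 0, 0, 0, 0]
    - [0, 0, 0, 0, 0, 0, 0]

```text
time_s: 8.83
tcp_pos: [0.5511, 0.1476, 0.1475]
ee_rot: [[0.92, -0.392, 0.009], [-0.392, -0.92, -0.0], [0.008, -0.003, -1.0]]
wrist_force: [0.1, 0.4, -3.2]
gripper_width: 0.548
gripper_force: 30.0
```

```bash
python3 cap.py
```

```text
8.8333 [0.5511 0.1476 0.1475] [ 0.0089 -0.0001 -1.    ] [ 0.0589  0.354  -3.1617] [-0.     -0.0354  0.0112]
flange tool c [-0.0012  0.001 ] z 0.02594676664808598 normal world [-0.001  -0.0011  1.    ] world [0.5498 0.1472 0.1215] res 9.436818754066795e-05 5131 39
hubtop tool c [-0.0008  0.0009] z -0.009761007494398215 normal world [-0.0015 -0.0028  1.    ] world [0.5499 0.1471 0.1572] res 0.00019521296820681003 4072 58
```

Now the cap is within about 0.5 mm of the axis, upright, and its mouth is at pin-end height (111.5 mm) with no contact. Lowering gently.

Request:
drive_tool:
  rows:
    - [0, 0.3, 0, -1, 0, 0, 0]
    - [0, 0, 0, -1, 0, 0, 0]
    - [0, 0, 0, 0, 0, 0, 0]
    - [0, 0, 0, 0, 0, 0, 0]

```text
time_s: 9.22
tcp_pos: [0.5513, 0.1476, 0.1454]
ee_rot: [[0.92, -0.392, 0.009], [-0.392, -0.92, -0.0], [0.008, -0.003, -1.0]]
wrist_force: [-0.3, 0.1, -2.6]
gripper_width: 0.549
gripper_force: 30.0
```

Request:
drive_tool:
  rows:
    - [0, 0, 0, -1, 0, 0, 0]
    - [0, 0, 0, -1, 0, 0, 0]
    - [0, 0, 0, 0, 0, 0, 0]
    - [0, 0, 0, 0, 0, 0, 0]

```text
time_s: 9.55
tcp_pos: [0.5513, 0.1476, 0.1434]
ee_rot: [[0.92, -0.392, 0.009], [-0.392, -0.92, -0.0], [0.008, -0.003, -1.0]]
wrist_force: [-0.3, 0.7, -2.5]
gripper_width: 0.55
gripper_force: 30.0
```

The bore is over the pin without contact, so I'm continuing down.

Request:
drive_tool:
  rows:
    - [0, 0, 0, -2, 0, 0, 0]
    - [0, 0, 0, -2, 0, 0, 0]
    - [0, 0, 0, -1, 0, 0, 0]
    - [0, 0, 0, 0, 0, 0, 0]
    - [0, 0, 0, 0, 0, 0, 0]

```text
time_s: 9.97
tcp_pos: [0.5513, 0.1476, 0.1384]
ee_rot: [[0.92, -0.392, 0.009], [-0.392, -0.92, -0.0], [0.008, -0.003, -1.0]]
wrist_force: [0.0, -0.1, -3.2]
gripper_width: 0.544
gripper_force: 30.0
```

Request:
drive_tool:
  rows:
    - [0, 0, 0, -2, 0, 0, 0]
    - [0, 0, 0, -2, 0, 0, 0]
    - [0, 0, 0, -1, 0, 0, 0]
    - [0, 0, 0, 0, 0, 0, 0]
    - [0, 0, 0, 0, 0, 0, 0]

```text
time_s: 10.38
tcp_pos: [0.5514, 0.1476, 0.1334]
ee_rot: [[0.92, -0.392, 0.009], [-0.392, -0.92, -0.0], [0.008, -0.003, -1.0]]
wrist_force: [-0.3, -0.2, -2.8]
gripper_width: 0.542
gripper_force: 30.0
```

Request:
drive_tool:
  rows:
    - [0, 0, 0, -1, 0, 0, 0]
    - [0, 0, 0, -1, 0, 0, 0]
    - [0, 0, 0, -1, 0, 0, 0]
    - [0, 0, 0, 0, 0, 0, 0]
    - [0, 0, 0, 0, 0, 0, 0]

```text
time_s: 10.8
tcp_pos: [0.5516, 0.1477, 0.1313]
ee_rot: [[0.92, -0.392, 0.01], [-0.392, -0.92, 0.0], [0.009, -0.004, -1.0]]
wrist_force: [-1.8, 0.6, 4.1]
gripper_width: 0.547
gripper_force: 30.0
```

```bash
python3 cap.py
```

```text
10.8 [0.5516 0.1477 0.1313] [ 0.0098  0.0002 -1.    ] [-1.8397  0.5839  4.1148] [-0.0481  0.587   0.0081]
flange tool c [-0.0012  0.001 ] z 0.025876435208546582 normal world [ 0.0005 -0.0018  1.    ] world [0.5503 0.1473 0.1054] res 7.717531760000063e-05 5115 40
hubtop tool c [-0.0008  0.0009] z -0.009785021383576108 normal world [-0.0011 -0.0029  1.    ] world [0.5504 0.1472 0.1411] res 0.00021279559282572774 4074 60
```

The plunger has been met as expected, with an upward step of about 7 N at 95.4 mm. Pressing down in 1 mm steps.

Request:
drive_tool:
  rows:
    - [0, 0, 0, -1, 0, 0, 0]
    - [0, 0, 0, -1, 0, 0, 0]
    - [0, 0, 0, -1, 0, 0, 0]
    - [0, 0, 0, 0, 0, 0, 0]
    - [0, 0, 0, 0, 0, 0, 0]

```text
time_s: 11.27
tcp_pos: [0.5516, 0.1477, 0.1283]
ee_rot: [[0.92, -0.392, 0.01], [-0.392, -0.92, 0.0], [0.009, -0.004, -1.0]]
wrist_force: [-1.8, -0.5, 4.1]
gripper_width: 0.546
gripper_force: 30.0
```

Request:
drive_tool:
  rows:
    - [0, 0, 0, -1, 0, 0, 0]
    - [0, 0, 0, -1, 0, 0, 0]
    - [0, 0, 0, 0, 0, 0, 0]
    - [0, 0, 0, 0, 0, 0, 0]

```text
time_s: 11.6
tcp_pos: [0.5516, 0.1477, 0.1265]
ee_rot: [[0.92, -0.392, 0.01], [-0.392, -0.92, 0.0], [0.009, -0.004, -1.0]]
wrist_force: [-2.7, -1.2, 5.9]
gripper_width: 0.543
gripper_force: 30.0
```

```bash
python3 cap.py
```

```text
11.6 [0.5516 0.1477 0.1265] [ 0.0099  0.0002 -1.    ] [-2.7117 -1.2375  5.8967] [-0.0442  0.8003 -0.0325]
flange tool c [-0.0013  0.001 ] z 0.025917090126139825 normal world [-0.001  -0.0011  1.    ] world [0.5503 0.1473 0.1005] res 8.348554292178512e-05 5123 39
hubtop tool c [-0.0008  0.0009] z -0.009819153967142247 normal world [-0.0015 -0.0032  1.    ] world [0.5504 0.1472 0.1363] res 0.0002117301925937242 4088 58
```

Request:
drive_tool:
  rows:
    - [0, 0, 0, -0.5, 0, 0, 0]
    - [0, 0, 0, 0, 0, 0, 0]
    - [0, 0, 0, 0, 0, 0, 0]

```text
time_s: 11.9
tcp_pos: [0.5516, 0.1477, 0.126]
ee_rot: [[0.92, -0.392, 0.01], [-0.392, -0.92, 0.0], [0.009, -0.004, -1.0]]
wrist_force: [-3.7, -0.9, 6.5]
gripper_width: 0.545
gripper_force: 30.0
```

Request:
drive_tool:
  rows:
    - [0, 0, 0, -0.5, 0, 0, 0]
    - [0, 0, 0, 0, 0, 0, 0]
    - [0, 0, 0, 0, 0, 0, 0]

```text
time_s: 12.15
tcp_pos: [0.5517, 0.1477, 0.1259]
ee_rot: [[0.92, -0.391, 0.01], [-0.391, -0.92, -0.0], [0.009, -0.004, -1.0]]
wrist_force: [-3.0, 0.3, 8.3]
gripper_width: 0.548
gripper_force: 30.0
```

The ring is touching: the last 0.5 mm moved it only 0.1 mm. A little more preload.

Request:
drive_tool:
  rows:
    - [0, 0, 0, -0.5, 0, 0, 0]
    - [0, 0, 0, 0, 0, 0, 0]
    - [0, 0, 0, 0, 0, 0, 0]
    - [0, 0, 0, 0, 0, 0, 0]

```text
time_s: 12.48
tcp_pos: [0.5518, 0.1477, 0.1258]
ee_rot: [[0.92, -0.391, 0.01], [-0.391, -0.92, -0.0], [0.01, -0.004, -1.0]]
wrist_force: [-4.2, 0.2, 10.2]
gripper_width: 0.548
gripper_force: 30.0
```

Request:
drive_tool:
  rows:
    - [0, 0, 0, -0.5, 0, 0, 0]
    - [0, 0, 0, 0, 0, 0, 0]
    - [0, 0, 0, 0, 0, 0, 0]
    - [0, 0, 0, 0, 0, 0, 0]

```text
time_s: 12.82
tcp_pos: [0.5518, 0.1477, 0.1258]
ee_rot: [[0.92, -0.391, 0.011], [-0.391, -0.92, -0.0], [0.01, -0.004, -1.0]]
wrist_force: [-5.0, -0.5, 11.6]
gripper_width: 0.551
gripper_force: 30.0
```

```bash
python3 cap.py; python3 -c "
from h import *
p=capture('scene');cv2.imwrite('pics/end.png',cv2.resize(p['frame'][180:310,240:410,::-1],None,fx=4,fy=4))"
```

```text
12.8167 [0.5518 0.1477 0.1258] [ 0.0107 -0.0001 -0.9999] [-5.0349 -0.5484 11.5657] [-0.1682  1.6044 -0.0634]
flange tool c [-0.0014  0.001 ] z 0.02592297900217754 normal world [ 0.004  -0.0023  1.    ] world [0.5504 0.1473 0.0999] res 8.743879163160967e-05 5104 39
hubtop tool c [-0.0007  0.001 ] z -0.009840635716557727 normal world [ 0.005 -0.006  1.   ] world [0.5507 0.1471 0.1356] res 0.0002552761451174151 4096 60
```

View pics/end.png

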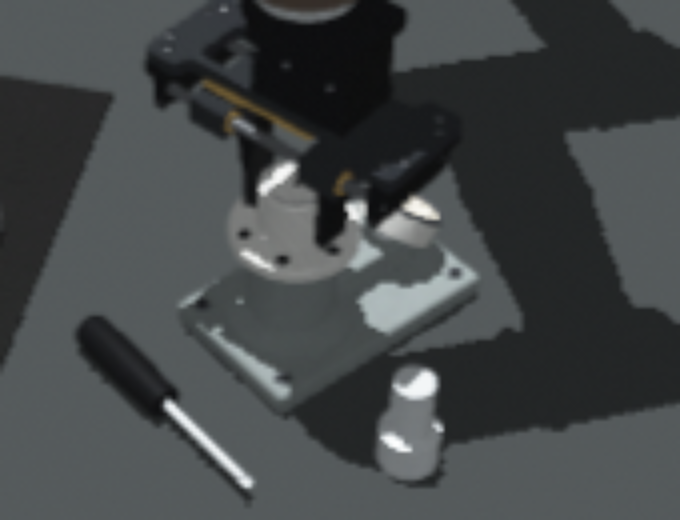

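The crop shows the cap seated on the pedestal at about (295,240), with the fingers on its hub and the plug and screwdriver untouched. Measured: underside at 89.9 mm, 0.2 mm off the axis, tilt under 0.01 rad, pressing with about 14 N. Handing in.

```bash
python3 -c "
from station import *
print(finish_job())"
```

```text
the job is handed in; nothing more can be done
None
```

The cap is over the pin, flush on the rest ring and held pressed home with the fingers; the job was handed in at about 13 s, with no verdict returned.

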